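Pack hat-section harmonica covers head to tail

ROBOT

A 6-joint arm with a two-finger parallel gripper is mounted at the origin on the work surface. World frame = base frame: x ahead of the robot, y to its left, z up, the work surface at z = 0. Lengths are in mm, angles in rad, forces in N, time in s.
With the tool pointing down it reaches from about 275 to 750 mm from the base axis. Payload 10.2 kg.
Tool frame: the origin (TCP) lies at the very end of the fingers, on their centre line; the grasp point (between the pads) lies 19 mm behind it; z points along the fingers, y is the line along which they close (so a half turn about z gives the same grasp; the last joint's range is limited). The gripper opens to 85 mm and grips with 20 to 120 N. Pads are 22 mm wide; open, the fingers measure 114 mm over their backs; the gripper's body (76 mm by 85 mm) begins 54 mm behind the grasp point. The pads swing forward as they close: fully open they stand 13 mm farther back than shut.
Start: joints at [-0.223, 0.313, 1.498, -0, 1.331, -0.223], TCP at [525.006, -0.013, 204.694] pointing down, gripper open.
Joint ranges: [-2.94, 2.94], [-0.97, 2.17], [0.19, 2.56], [-1.23, 4.37], [0.02, 3.11], [-2.88, 2.88]. Speed limits (rad/s): [2.39, 2.39, 3.01, 3.14, 3.14, 3.14].

INTERFACE

Orientations are given as a unit quaternion [w, x, y, z].
In Python, from rig import ctrl, vision gives the robot as it stands. The module is installed in compiled form; this text tells all that it offers.
- The arm moves only by the tool play_rows, never from a script. Its arguments are lists of equal length, an entry for each row: "translation": the shift along the tool's x, y, z in m, a list of three; "rotation": the turn, a rotation vector about the tool's x, y, z in rad, a list of three; "gripper": the gripper's target within -1 to 1 (shut at 1, half-way at 0, fully open at -1). A call has 1 to 10 rows; each row is the pose to reach, as a shift and turn from the pose commanded when the call began, along the tool's axes at that moment; what a row does not reach only later rows make up. A row lasts 1/8 s, in which the tool goes at most 62.5 mm and 10.7 degrees, less where a joint would pass 70% of its speed; a pose out of reach is approached as far as the arm can. A call with a gripper value outside its range is refused whole. The fingers move at their own pace and stop on an object; "force" is the grip in N (left out, the last holds). Time passes only in rows, so rows that repeat a pose let the fingers close. It gives the time, the measured TCP pose, the force, the opening and the grip force at its end, in the units of the state.
- ctrl.sense(): the state, without advancing time (a new reading comes with each control period).
- vision.capture(name): name is "scene" or "side" or "wrist"; returns a dict with "pixels" (400x640x3 uint8, red, green, blue), "vfov" (degrees; the focal length in pixels is half the picture's height over the tangent of half this angle, whatever the lens; pixels are square), "cx", "cy" (the principal point, pixels), "rvec" (rotation vector, rad) and "tvec" (3), from world to camera coordinates, as OpenCV has them; the wrist camera has in their place "mount" (4x4, takes a point from camera to tool coordinates, whose origin is the TCP and whose axes are the flange's). Camera axes: x right, y down, z forward; pixel columns grow to the right and rows downward; lengths in mm; the calibration is good to about 2 mm. A picture is of the moment at which its call begins: read the wrist's pose just before it. There is no depth.
- ctrl.finish_job(): hands the job in; it is judged then, once.
The state is a dict: "time_s": time; "joints": joint angles; "dq": joint speeds; "tau": joint torques, N m; "eef_pos": TCP position; "ee_rot": TCP orientation; "force": force on the tool from outside, world axes, zero at the start; "wrist_torque": the same for the moment, N m; "grip_width": opening from 0.0 (shut) to 1.0 (fully open); "grip_force": force on a finger pad.
Only numpy, scipy, OpenCV 4.12 (cv2) and the standard library are available. Lean on these libraries where they do the work, as an engineer would, in place of code of your own. Each camera call takes 0.05 s, during which the arm holds its last target. There are 200 camera calls.

TASK

Pack the three hat-shaped chrome covers tightly in the walnut case, crowns alternately up, down, up: first tip the cover that lies on its side over so that it rests flat on its crown, then set the cover from the desk, crown up, in the space between it and the sliding follower board and let go of it. Finally push the follower board along the case until all three are squeezed up together against the end wall, and leave the reed plate, mallet and plate rest where they are.

Things in the scene. Friction and masses are not known exactly. Their poses are not given: they have to be found in the camera images.
- case: Walnut open case, fixed, yaw up to 0.2 rad; its lid lies folded flat behind it (28 high, 76 to 220 along case +x). Origin: centre of the underside, on the desk. Case x runs across, y along the row. Inside 124 (x) by 340 (y): end walls at y = -170 and +170; floor 10 above the desk; walls 10 thick, tops 40 above the desk.
- follower (a joint): Sliding follower board across the case, in m: at 0 its front face (looking to case -y) is at case y = +130; grows as it slides to -y (face at 130 mm minus the value), up to 0.20. About 3 N of friction, stays where left. Starts at 0 to 0.03. Three covers packed alternately fill 176 mm from the -y end wall: the board then stops at 0.124.
- follower_top (a point): Middle of the follower board's top edge, 67 above the desk; board 120 wide (x), 14 thick (y), so its back face is 7 to the case's +y side of this point. It stands 27 above the case walls, so it can be pushed there.
- cover_end_center (a point): Centre of the cover by the case's -y end, crown up, its brim 2 to 12 from the wall. All covers are alike, loose, about 160 g: inverted channel 110 long (x), flat crown 40 wide (y), upright sides, two flat brims standing out 14 each (68 overall), 32 high, 3 thick, ends and underside open. Own z: brims to crown; this point is half-way up, 16 from either.
- cover_side_center (a point): Centre (half-way brims to crown) of the cover lying on its side mid-case, resting on a brim edge and a crown edge: own z points to case -y and 26 deg below level, hollow side to +y. Upper brim edge 62 above the case floor, at the same case y as this point. A light push there to -y, moving it about 20, topples it flat onto its crown, its centre then about 26 further to -y.
- cover_desk_center (a point): Centre (half-way up, 16 above the desk) of the same kind of cover standing crown up on the bare desk to the left of the case, at either of two places (the reed plate at the other). x along its length, yaw up to 0.6 rad. Can be grasped from above across the 40 wide crown, fingers above the 3 thick brims.
- reed_plate: Bystander: tarnished brass plate 110 x 34 x 4, lying loose on the desk. Origin centre of its underside.
- mallet: Bystander: hardwood mallet lying on the desk, 197 long, head 75 wide and 34 high at its +x end. Origin on the desk under the middle of its handle.
- plate_rest: Bystander: white ceramic plate rest 60 x 120, 36 high, with two upright ridges. Origin centre of its underside.
Mind the look-alikes: they are no part of the job. What is shaped like the part that bears cover_end_center but pink or yellow is not meant.

How it is judged:
By the outcome, as a careful person would: the job done as asked, in the order asked, and still so for the second after the job is handed in, with the robot touching nothing.
It also fails if it takes over 64 s, if anything falls off the work surface, if the arm or the gripper's body presses on something with over 40 N, if the wrist force passes 120 N, or if a joint passes its speed limit or range.

## Working session

There is one attempt and no reset: what is moved stays moved. The work goes in short steps, Python scripts to look and compute and a tool call to move; the robot and the scene stay as the last step left them, time stands still between calls to the robot, and variables do not carry over. Pictures are saved under pics/ and viewed, at most 10 in all, crops included, and the job is handed in when it is done.

Besides the shell and the picture viewer there is one more tool, called after "Request:" by a JSON object that holds its "fn" and its "kwargs". play_rows: Moves the arm, as the interface text tells. Its arguments: {"type":"object","properties":{"translation":{"type":"array"},"rotation":{"type":"array"},"gripper":{"type":"array"},"force":{"type":"number"}},"required":["translation","rotation","gripper"]}

```bash
mkdir -p pics; cat > h.py <<'E'
import numpy as np, cv2
from rig import ctrl, vision
from scipy.spatial.transform import Rotation as R
def cam(name):
    s=ctrl.sense(); c=vision.capture(name)
    f=200/np.tan(np.radians(c['vfov'])/2)
    c['f']=f
    if 'mount' in c:
        q=s['ee_rot']; T=np.eye(4); T[:3,:3]=R.from_quat([q[1],q[2],q[3],q[0]]).as_matrix(); T[:3,3]=s['eef_pos']
        M=T@np.array(c['mount']); c['R']=M[:3,:3]; c['o']=M[:3,3]
    else:
        Rm=R.from_rotvec(np.ravel(c['rvec'])).as_matrix(); c['R']=Rm.T; c['o']=-Rm.T@np.ravel(c['tvec'])
    return c
def save(c,n): cv2.imwrite('pics/'+n,np.ascontiguousarray(c['pixels'][:,:,::-1]))
def ray(c,uv,z):
    d=c['R']@np.array([(uv[0]-c['cx'])/c['f'],(uv[1]-c['cy'])/c['f'],1]); 
    return c['o']+d*(z-c['o'][2])/d[2]
def proj(c,p):
    q=c['R'].T@(np.array(p,float)-c['o']); return np.array([c['f']*q[0]/q[2]+c['cx'],c['f']*q[1]/q[2]+c['cy']])
E
python3 - <<'E'
from h import *
import pickle
s=ctrl.sense(); print(s)
for n in ['scene','side','wrist']:
    c=cam(n); save(c,n+'0.png'); pickle.dump(c,open(n+'0.pkl','wb')); print(n,c['o'],c['R'].tolist(),c['f'])
E
```

```text
{'time_s': 0.0, 'joints': array([-2.23414581e-01,  3.13434353e-01,  1.49845591e+00, -6.66501498e-07,
        1.33100339e+00, -2.23413476e-01]), 'dq': array([ 0.00024603,  0.00092468,  0.00130753,  0.00058727, -0.00205157,
       -0.00039254]), 'tau': array([-5.78409599e-04, -4.12261176e+01, -2.59742296e+01, -3.58453699e-04,
        4.11797926e-03, -1.23038126e-05]), 'eef_pos': array([5.24700820e+02, 4.79679193e-02, 2.04136020e+02]), 'ee_rot': array([-5.50281605e-04,  7.07106966e-01,  7.07106297e-01, -3.46904179e-04]), 'force': array([-0.50223618, -0.35622846, -0.01585882]), 'wrist_torque': array([ 0.036583  , -0.02019451,  0.04435558]), 'grip_force': 0.0, 'grip_width': 1.0054236076425629}
scene [1535.98997114 -310.58847045  793.03257135] [[0.20817620823329525, 0.5663494727557133, -0.7974402429241536], [0.9780741835230305, -0.11571050339318462, 0.1731530274937546], [0.00579291389240616, -0.8160020552142141, -0.578019972003402]] 444.6125370748679
side [   29.95471117 -1032.53974504   854.33772021] [[0.8761430099602094, -0.29459552359471985, 0.3815585192022538], [-0.4817122744410227, -0.5053804010494509, 0.7159217379629931], [-0.018075141789780147, -0.8110512485121076, -0.5846957854613204]] 502.3158338680765
wrist [523.84995692  71.16651915 373.33832973] [[0.999999634082318, 0.0007172330904409, -0.0004662745147145857], [0.000557994915938618, -0.9600032599515176, -0.2799882667615398], [-0.0006484419040148946, 0.27998790413007363, -0.9600033088817682]] 275.4294235540273
```

View pics/scene0.png

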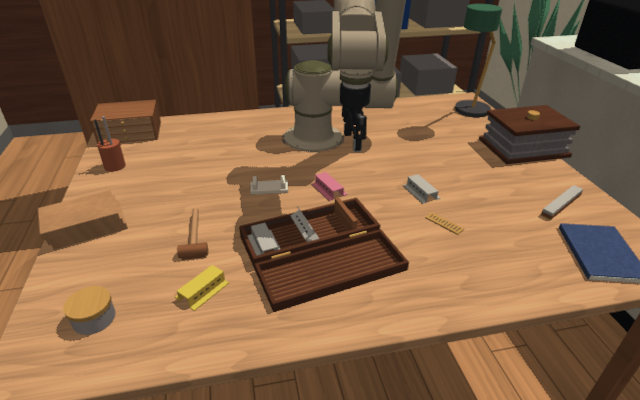

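View pics/side0.png

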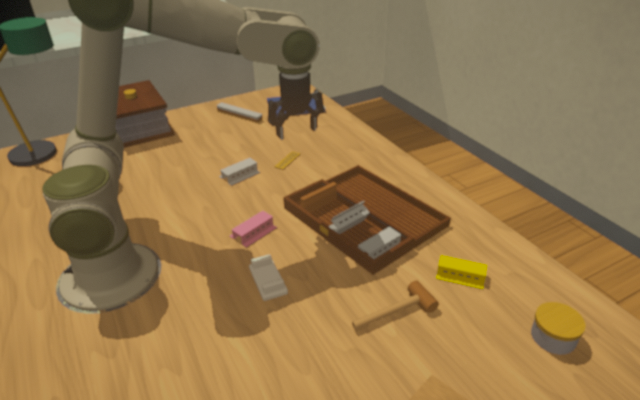

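View pics/wrist0.png

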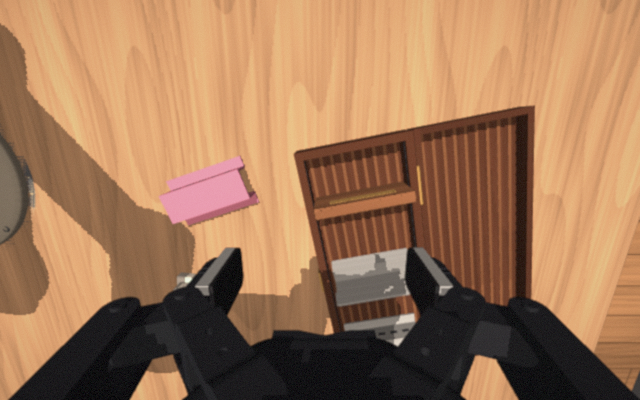

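Scene: the case is in the centre (end cover at about (265,240), side cover at (304,227), follower at (347,213)), the desk cover at (422,187) and the reed plate at (444,224). Pink and yellow look-alikes are at (329,185) and (202,285). Wrist: the case's outer corner is at (296,152), the lid corner at (533,106), the follower top around (365,200), and the side cover spans (332–410, 250–305).

```bash
python3 - <<'E'
from h import *
import pickle
w=pickle.load(open('wrist0.pkl','rb')); s=pickle.load(open('scene0.pkl','rb'))
A=ray(w,(296,152),40);B=ray(w,(533,106),28);print(A,B)
d=(B-A)[:2];L=np.hypot(*d);print(L,np.arctan2(d[1],d[0]))
yaw=np.arctan2(d[1],d[0]);ex=np.array([np.cos(yaw),np.sin(yaw)]);ey=np.array([-ex[1],ex[0]])
o=A[:2]+72*ex-180*ey;print('case',o,yaw)
print('deskcover approx',ray(s,(422,185),25),'follower',ray(w,(366,197),67))
P=lambda x,y,z:np.r_[o+x*ex+y*ey,z]
for n,p in dict(A=(-72,180,40),C=(72,-180,40),D=(-72,-180,40),B=(220,180,28),E=(220,-180,28)).items(): print(n,proj(s,P(*p)).round(),proj(w,P(*p)).round())
b=w['pixels'][130:345,280:440,::-1]; a=s['pixels'][140:290,230:480,::-1]
a=cv2.resize(a,None,fx=3.1,fy=3.1,interpolation=cv2.INTER_CUBIC); cv2.imwrite('pics/a.png',a[:600,:800]); cv2.imwrite('pics/b.png',cv2.resize(b,None,fx=2.7,fy=2.7,interpolation=cv2.INTER_CUBIC))
E
```

```text
[490.49172963  35.98749701  40.        ] [771.70738751  88.84996819  28.        ]
286.1410265810242 0.18581006842307907
case [ 594.50607716 -127.61267264] 0.18581006842307907
deskcover approx [441.44384035 265.09782738  25.        ] follower [572.46780672 -12.43951412  67.        ]
A [357. 198.] [296. 152.]
C [254. 259.] [438. 368.]
D [239. 226.] [345. 382.]
B [410. 263.] [538. 105.]
E [273. 304.] [531. 348.]
```

View pics/a.png

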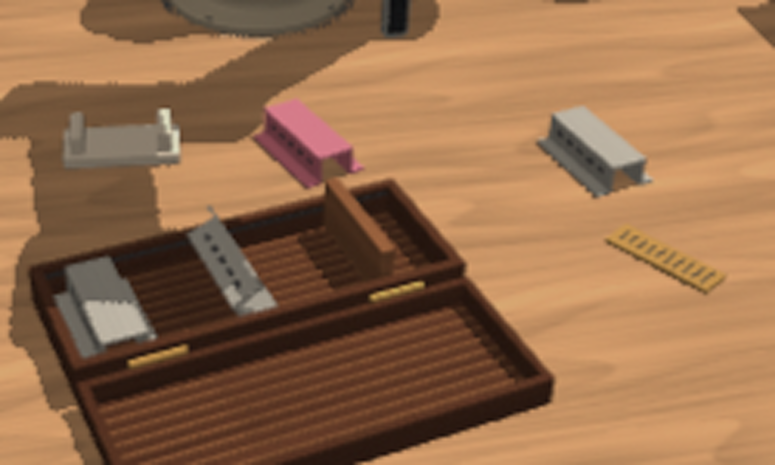

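The crop shows the desk cover's crown corners at about (550,115), (585,107), (645,157) and (612,168), the follower's top edge from (330,182) to (392,250), and the side cover's raised brim from (210,210) to (272,300). The reed plate is well clear of the cover.

View pics/b.png

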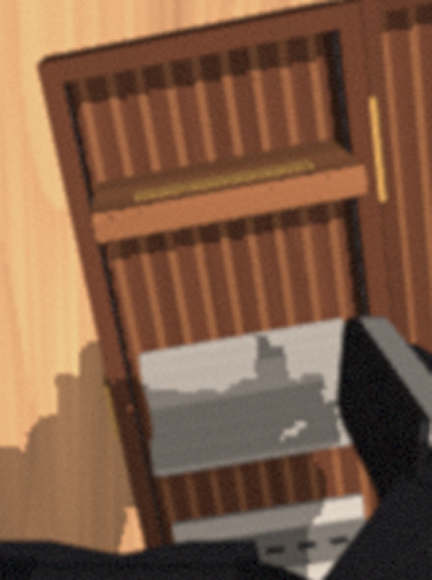

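```bash
python3 - <<'E'
from h import *
import pickle
s=pickle.load(open('scene0.pkl','rb'))
f=lambda u,v,z:ray(s,(230+u/3.1,140+v/3.1),z)
A=f(392,182,40);D=f(32,268,40);C=f(80,375,40);H=f(464,268,40)
for n,p in dict(A=A,D=D,C=C,H=H).items():print(n,p.round())
d=(A-D)[:2];print('yaw',np.arctan2(-d[0],d[1]),np.hypot(*d),'centre',(A+C)/2,(D+H)/2)
k=[f(*p,32) for p in [(550,115),(585,107),(645,157),(612,168)]];print(np.round(k),np.mean(k,0))
print('foll',f(330,182,67),f(392,250,67)); print('side',f(210,210,72),f(272,300,72))
E
```

```text
A [494.  32.  40.]
D [ 559. -315.   40.]
C [ 706. -287.   40.]
H [636.  58.  40.]
yaw 0.18451299549126304 353.6648573647389 centre [ 600.16337426 -127.60158697   40.        ] [ 597.57579747 -128.96000615   40.        ]
[[398. 232.  32.]
 [390. 274.  32.]
 [492. 296.  32.]
 [503. 256.  32.]] [445.65715521 264.49563912  32.        ]
foll [520.27064628 -36.43542264  67.        ] [631.54817341  -8.77245511  67.        ]
side [ 548.53971536 -154.01234949   72.        ] [ 682.85511277 -125.86788245   72.        ]
```

The crop shows the follower's top strip centred at about (230,200) in crop pixels. The side cover's lower brim line is at y≈335 and its upper brim edge runs from (155,475) to (345,440).

```bash
cat >> h.py <<'E'
O=np.array([597.,-128.]);YAW=0.185
EX=np.array([np.cos(YAW),np.sin(YAW)]);EY=np.array([-EX[1],EX[0]])
def tocase(p): d=np.array(p[:2])-O; return np.r_[d@EX,d@EY,p[2]].round(1)
def world(x,y,z): return np.r_[O+x*EX+y*EY,z]
def go(p,yaw_ty=None):
    "tool-frame shift from present pose to world p; optional turn about tool z so tool y points at yaw_ty"
    s=ctrl.sense();q=s['ee_rot'];M=R.from_quat([q[1],q[2],q[3],q[0]]).as_matrix()
    print('pos',s['eef_pos'].round(1),'case',tocase(s['eef_pos']),'t',s['time_s'],'F',s['force'].round(1),'j6',s['joints'][5])
    print('shift m',(M.T@(np.array(p)-s['eef_pos'])/1000).round(4))
    if yaw_ty is not None:
        print('turn',(np.arctan2(M[1,1],M[0,1])-yaw_ty).round(4),'tilt',M[2].round(4))
E
python3 - <<'E'
from h import *
import pickle
w=pickle.load(open('wrist0.pkl','rb'))
f=lambda u,v,z:tocase(ray(w,(280+u/2.7,130+v/2.7),z))
print('foll top',f(230,203,67),'front edge',f(95,240,67),f(365,193,67))
print('side upper brim',f(155,475,72),f(345,440,72),'lower',f(135,352,10),f(350,318,10))
go(world(-5,45,150),-np.pi/2+YAW)
E
```

```text
foll top [ -5.2 108.5  67. ] front edge [-65.6 102.6  67. ] [ 52.4 102.3  67. ]
side upper brim [-59.8 -17.   72. ] [ 30.7 -14.4  72. ] lower [-62.2  15.5  10. ] [54.4 14.3 10. ]
pos [524.8   0.  204.3] case [-47.4 139.1 204.3] t 0.15 F [-0.1 -0.1  0.3] j6 -0.22336577121550028
shift m [-0.0847  0.0591  0.0542]
turn 1.3858 tilt [ 2.e-04 -9.e-04 -1.e+00]
```

Request:
{"fn": "play_rows", "kwargs": {"translation": [[-0.01,0.007,0.006],[-0.02,0.014,0.012],[-0.03,0.021,0.018],[-0.04,0.028,0.025],[-0.05,0.035,0.032],[-0.06,0.042,0.038],[-0.07,0.049,0.044],[-0.08,0.056,0.05],[-0.085,0.059,0.054],[-0.085,0.059,0.054]], "rotation": [[0,0,0.16],[0,0,0.32],[0,0,0.48],[0,0,0.64],[0,0,0.8],[0,0,0.96],[0,0,1.12],[0,0,1.28],[0,0,1.386],[0,0,1.386]], "gripper": [1,1,1,1,1,1,1,1,1,1]}}

```text
time_s: 1.4
eef_pos: [583.8, -85.2, 150.1]
ee_rot: [-0.0, 0.996, 0.093, -0.001]
force: [-0.7, -0.3, 0.1]
grip_width: 0.0
grip_force: 0.0
```

```bash
python3 - <<'E'
from h import *
import pickle
go(world(-5,20,62),-np.pi/2+YAW)
c=cam('wrist'); save(c,'w1.png'); pickle.dump(c,open('w1.pkl','wb'));print(c['o'],tocase(c['o']))
E
```

```text
pos [583.8 -85.2 150.1] case [ -5.1  44.5 150.1] t 1.4 F [-0.7 -0.3  0.1] j6 1.0421533650429142
shift m [0.0002 0.0246 0.0881]
turn 0.0003 tilt [-1.1e-03 -7.0e-04 -1.0e+00]
[652.87652541 -72.15657303 319.11227214] [ 65.2  44.6 319.1]
```

View pics/w1.png

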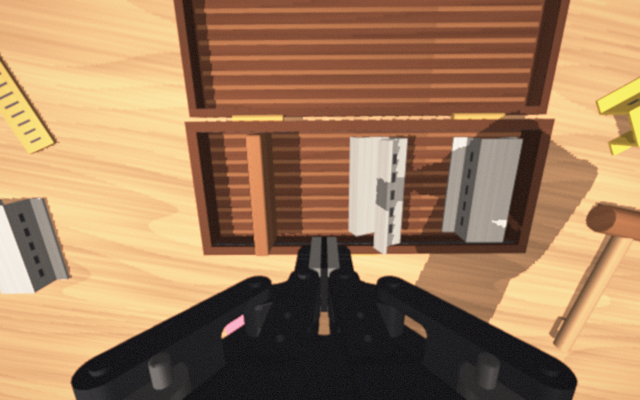

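The wrist view, with case −y to the right, shows the case's outer top corners at (186,123), (553,120), (526,252) and (206,255). The follower top lies at about x 247–270, the side cover spans 350–408 and the end cover 443–521. The closed fingers are about 28 px wide.

```bash
python3 - <<'E'
from h import *
import pickle
c=pickle.load(open('w1.pkl','rb'))
P={'(72,180)':(186,123),'(72,-180)':(553,120),'(-72,-180)':(526,252),'(-72,180)':(206,255)}
for k,p in P.items(): print(k,tocase(ray(c,p,40)))
for n,p,z in [('f',(247,135),67),('f',(270,135),67),('f',(253,254),67),('f',(272,254),67),('sideupper',(388,140),72),('sideup',(376,250),72),('sideup r',(400,140),72),('sidelow',(350,140),10),('end',(481,139),42),('end',(521,139),42)]: print(n,tocase(ray(c,p,z)))
E
```

```text
(72,180) [ 63.4 179.   40. ]
(72,-180) [  66.5 -177.9   40. ]
(-72,-180) [ -74.6 -180.9   40. ]
(-72,180) [-78.7 176.4  40. ]
f [ 53.3 113.   67. ]
f [53.3 92.6 67. ]
f [-63.6 116.   67. ]
f [-63.6  96.8  67. ]
sideupper [ 49.4 -11.7  72. ]
sideup [-56.6  -6.9  72. ]
sideup r [ 49.4 -22.2  72. ]
sidelow [45.4 15.9 10. ]
end [  48.5 -109.8   42. ]
end [  48.6 -149.1   42. ]
```

```bash
sed -i 's/^O=.*/O=np.array([591.8,-130.]);YAW=0.197/' h.py; python3 - <<'E'
from h import *
go(world(0,24,60),-np.pi/2+YAW)
E
```

```text
pos [583.8 -84.9 150.5] case [  1.   45.8 150.5] t 1.45 F [0.1 0.  0.3] j6 1.0410132887730905
shift m [-0.0007  0.0218  0.0905]
turn -0.0101 tilt [-5.e-04 -4.e-04 -1.e+00]
```

Request:
{"fn": "play_rows", "kwargs": {"translation": [[-0.001,0.01,0.03],[-0.001,0.022,0.06],[-0.001,0.022,0.09],[-0.001,0.022,0.09],[-0.001,0.028,0.09],[-0.001,0.034,0.09],[-0.001,0.04,0.09],[-0.001,0.044,0.09],[-0.001,0.048,0.09],[-0.001,0.052,0.09]], "rotation": [[0,0,-0.01],[0,0,-0.01],[0,0,-0.01],[0,0,-0.01],[0,0,-0.01],[0,0,-0.01],[0,0,-0.01],[0,0,-0.01],[0,0,-0.01],[0,0,-0.01]], "gripper": [1,1,1,1,1,1,1,1,1,1]}}

```text
time_s: 2.7
eef_pos: [592.6, -136.5, 60.7]
ee_rot: [-0.0, 0.995, 0.097, -0.0]
force: [-0.1, 0.7, 0.0]
grip_width: 0.002
grip_force: 0.0
```

Request:
{"fn": "play_rows", "kwargs": {"translation": [[0,0.004,0],[0,0.008,0],[0,0.011,0],[0,0.014,0],[0,0.016,0]], "rotation": [[0,0,0],[0,0,0],[0,0,0],[0,0,0],[0,0,0]], "gripper": [1,1,1,1,1]}}

```text
time_s: 3.32
eef_pos: [595.7, -152.2, 60.7]
ee_rot: [-0.0, 0.995, 0.097, 0.0]
force: [0.2, 0.2, -0.1]
grip_width: -0.003
grip_force: 0.0
```

```bash
python3 - <<'E'
from h import *
import pickle
go(world(0,45,150))
c=cam('wrist'); save(c,'w2.png'); pickle.dump(c,open('w2.pkl','wb'))
s=cam('scene'); save(s,'s2.png')
a=cv2.resize(c['pixels'][100:270,180:570,::-1],None,fx=2,fy=2); b=cv2.resize(s['pixels'][180:290,230:400,::-1],None,fx=2.3,fy=2.3)
o=np.zeros((600,800,3),np.uint8);o[:340,:780]=a;o[345:345+b.shape[0],:b.shape[1]]=b;cv2.imwrite('pics/m2.png',o)
E
```

```text
pos [ 595.7 -152.2   60.7] case [ -0.5 -22.5  60.7] t 3.325 F [ 0.2  0.2 -0.1] j6 0.9356417758191444
shift m [ 0.0004 -0.0675 -0.0893]
```

View pics/m2.png

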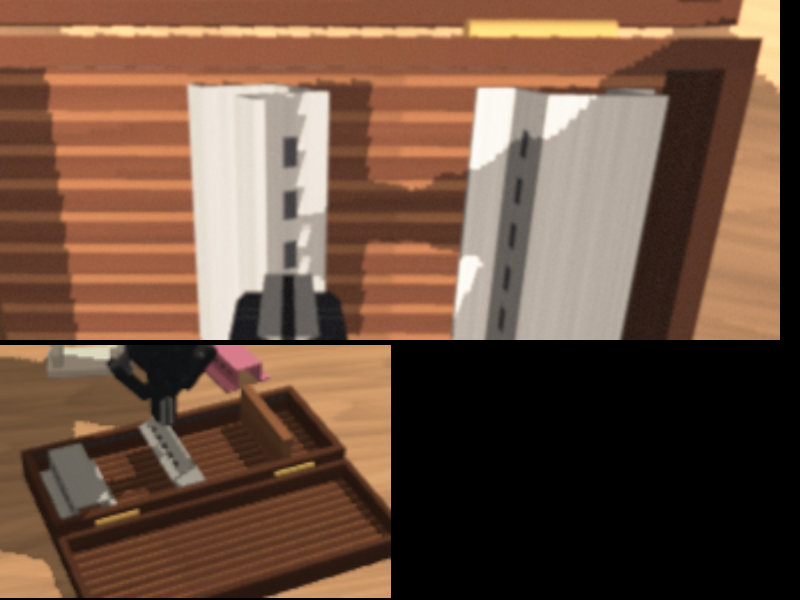

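```bash
python3 - <<'E'
from h import *
import pickle
c=pickle.load(open('w2.pkl','rb'));print(tocase(c['o']))
for u in (190,240,268,285,297,328,478,545,668):
    print(u,[tocase(ray(c,(180+u/2,100+95/2),z))[1] for z in (10,42,72)])
for n,p in dict(flipL=(50,-2,42),flipR=(50,-70,42),upbrim=(50,-15,72),low=(50,15,10),crown=(50,-38,46)).items(): print(n,2*(proj(c,world(*p))-[180,100]))
E
```

```text
[ 69.6 -22.5 229.8]
190 [np.float64(15.8), np.float64(10.2), np.float64(5.0)]
240 [np.float64(-3.9), np.float64(-6.6), np.float64(-9.1)]
268 [np.float64(-14.9), np.float64(-16.0), np.float64(-17.0)]
285 [np.float64(-21.6), np.float64(-21.7), np.float64(-21.8)]
297 [np.float64(-26.3), np.float64(-25.7), np.float64(-25.2)]
328 [np.float64(-38.5), np.float64(-36.1), np.float64(-34.0)]
478 [np.float64(-97.4), np.float64(-86.5), np.float64(-76.3)]
545 [np.float64(-123.8), np.float64(-109.0), np.float64(-95.2)]
668 [np.float64(-172.1), np.float64(-150.3), np.float64(-129.9)]
flipL [226.61227004 103.64571488]
flipR [428.23186964 103.29883305]
upbrim [261.08603575 114.69837499]
low [191.9798148  95.1114186]
crown [334.31647392 104.73882099]
```

```bash
python3 - <<'E'
from h import *
s=ctrl.sense();c=cam('wrist');d=cam('scene')
print(s['eef_pos'],2*(proj(c,s['eef_pos'])-[180,100]), (proj(d,s['eef_pos'])-[230,180])*2.3+[0,345])
for z in (60,80,100): print(z,(proj(d,np.r_[s['eef_pos'][:2],z])-[230,180])*2.3+[0,345])
a=cv2.resize(d['pixels'][190:260,260:360,::-1],None,fx=6,fy=6,interpolation=cv2.INTER_CUBIC);b=cam('side')
b=cv2.resize(b['pixels'][160:260,290:420,::-1],None,fx=4,fy=4,interpolation=cv2.INTER_CUBIC)
e=cv2.resize(c['pixels'][130:280,270:380,::-1],None,fx=2.2,fy=2.2,interpolation=cv2.INTER_CUBIC)
o=np.zeros((600,800,3),np.uint8);x=cv2.resize(a,(429,300));o[:300,:429]=x;o[300:600,:390]=cv2.resize(b,(390,300));o[:e.shape[0],430:430+e.shape[1]]=e
cv2.imwrite('pics/m3.png',o)
E
```

```text
[ 595.69979687 -152.17848266   60.67850006] [287.71697909 264.05658418] [164.43696549 439.47871208]
60 [164.44615006 439.9371458 ]
80 [164.17287651 426.29710843]
100 [163.89423865 412.38931969]
```

View pics/m3.png

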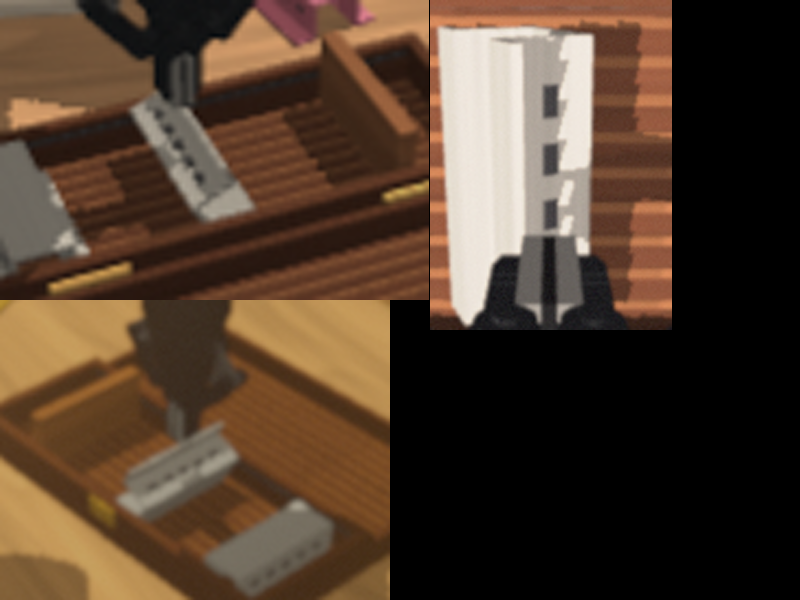

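The side view shows the finger tip behind the raised brim at (180,435), so it is in contact with the cover still held near its balance point. I'll push a little further.

Request:
{"fn": "play_rows", "kwargs": {"translation": [[0,0.003,0],[0,0.006,0],[0,0.009,0],[0,0.012,0],[0,0.012,0],[0,0.012,0]], "rotation": [[0,0,0],[0,0,0],[0,0,0],[0,0,0],[0,0,0],[0,0,0]], "gripper": [1,1,1,1,1,1]}}

```text
time_s: 4.32
eef_pos: [598.0, -163.8, 60.7]
ee_rot: [-0.0, 0.995, 0.097, -0.0]
force: [-0.4, -0.1, 0.0]
grip_width: 0.003
grip_force: 0.0
```

```bash
cat >> h.py <<'E'
def runs(c,row,zs=(10,42,72),lo=95):
    p=c['pixels'][row-1:row+2].astype(int).mean(0); m=((p.max(1)-p.min(1))<28)&(p.mean(1)>lo)
    e=np.flatnonzero(np.diff(np.r_[0,m.astype(int),0]))
    for a,b in zip(e[::2],e[1::2]):
        if b-a>4: print(row,a,b,[(tocase(ray(c,(a,row),z))[1],tocase(ray(c,(b,row),z))[1]) for z in zs])
E
python3 - <<'E'
from h import *
import pickle
go(world(0,45,150))
runs(pickle.load(open('w1.pkl','rb')),160);runs(pickle.load(open('w2.pkl','rb')),160)
c=cam('wrist');save(c,'w3.png');pickle.dump(c,open('w3.pkl','wb'));runs(c,160);runs(c,200)
E
```

```text
pos [ 598.  -163.8   60.7] case [ -0.5 -34.3  60.7] t 4.325 F [-0.4 -0.1  0. ] j6 0.9200078345863475
shift m [ 0.0004 -0.0793 -0.0893]
160 351 393 [(np.float64(14.8), np.float64(-32.2)), (np.float64(17.9), np.float64(-24.2)), (np.float64(20.8), np.float64(-16.8))]
160 396 405 [(np.float64(-35.5), np.float64(-45.6)), (np.float64(-27.2), np.float64(-36.3)), (np.float64(-19.4), np.float64(-27.5))]
160 451 465 [(np.float64(-97.1), np.float64(-112.8)), (np.float64(-82.4), np.float64(-96.5)), (np.float64(-68.6), np.float64(-81.2))]
160 478 519 [(np.float64(-127.3), np.float64(-173.2)), (np.float64(-109.5), np.float64(-150.6)), (np.float64(-92.8), np.float64(-129.5))]
160 276 343 [(np.float64(15.5), np.float64(-37.9)), (np.float64(10.0), np.float64(-35.6)), (np.float64(4.8), np.float64(-33.5))]
160 418 512 [(np.float64(-97.6), np.float64(-172.4)), (np.float64(-86.6), np.float64(-150.6)), (np.float64(-76.4), np.float64(-130.1))]
160 261 326 [(np.float64(15.6), np.float64(-36.1)), (np.float64(8.4), np.float64(-35.8)), (np.float64(1.5), np.float64(-35.6))]
160 402 495 [(np.float64(-96.6), np.float64(-170.7)), (np.float64(-87.5), np.float64(-150.8)), (np.float64(-79.0), np.float64(-132.2))]
200 263 305 [(np.float64(16.1), np.float64(-18.7)), (np.float64(8.8), np.float64(-21.0)), (np.float64(1.9), np.float64(-23.1))]
200 310 325 [(np.float64(-22.9), np.float64(-35.3)), (np.float64(-24.5), np.float64(-35.2)), (np.float64(-26.1), np.float64(-35.0))]
200 398 418 [(np.float64(-95.9), np.float64(-112.5)), (np.float64(-86.9), np.float64(-101.1)), (np.float64(-78.5), np.float64(-90.4))]
200 429 487 [(np.float64(-121.6), np.float64(-169.7)), (np.float64(-108.9), np.float64(-150.0)), (np.float64(-97.0), np.float64(-131.5))]
```

```bash
python3 - <<'E'
from h import *
import pickle
c=pickle.load(open('w2.pkl','rb'))
for dz in (0,10,20): print(dz,proj(c,[595.7,-152.2,60.7+dz]),'seen tip v 237')
for n,p in dict(a=(591.8,0)).items():pass
go(world(0,24,85)); go(world(0,24,42))
E
```

```text
0 [323.87802759 232.05072581] seen tip v 237
10 [323.89014216 238.20871069] seen tip v 237
20 [323.90368577 245.09309455] seen tip v 237
pos [ 598.  -163.7   60.7] case [ -0.5 -34.2  60.7] t 4.375 F [0.6 0.1 0.3] j6 0.9199799986860271
shift m [ 0.0004 -0.0582 -0.0243]
pos [ 598.  -163.7   60.7] case [ -0.5 -34.2  60.7] t 4.375 F [0.6 0.1 0.3] j6 0.9199799986860271
shift m [ 0.0004 -0.0582  0.0187]
```

Request:
{"fn": "play_rows", "kwargs": {"translation": [[0,0,-0.025],[0,-0.02,-0.025],[0,-0.04,-0.025],[0,-0.058,-0.025],[0,-0.058,0.0],[0,-0.058,0.018],[0,-0.058,0.018],[0,-0.05,0.018],[0,-0.042,0.018],[0,-0.036,0.018]], "rotation": [[0,0,0],[0,0,0],[0,0,0],[0,0,0],[0,0,0],[0,0,0],[0,0,0],[0,0,0],[0,0,0],[0,0,0]], "gripper": [1,1,1,1,1,1,1,1,1,1]}}

```text
time_s: 5.62
eef_pos: [591.4, -129.4, 43.2]
ee_rot: [0.0, 0.995, 0.097, 0.0]
force: [0.3, 1.1, 0.7]
grip_width: 0.003
grip_force: 0.0
```

Request:
{"fn": "play_rows", "kwargs": {"translation": [[0,0.004,0],[0,0.008,0],[0,0.012,0],[0,0.015,0],[0,0.018,0],[0,0.018,0]], "rotation": [[0,0,0],[0,0,0],[0,0,0],[0,0,0],[0,0,0],[0,0,0]], "gripper": [1,1,1,1,1,1]}}

```text
time_s: 6.38
eef_pos: [594.5, -146.3, 42.7]
ee_rot: [0.0, 0.995, 0.097, 0.0]
force: [0.2, 0.9, 0.5]
grip_width: 0.002
grip_force: 0.0
```

```bash
python3 - <<'E'
from h import *
import pickle
go(world(0,45,150))
c=cam('wrist');save(c,'w4.png');pickle.dump(c,open('w4.pkl','wb'));runs(c,120);runs(c,160)
E
```

```text
pos [ 594.5 -146.3   42.7] case [ -0.5 -16.5  42.7] t 6.375 F [0.2 0.9 0.5] j6 0.943840315410347
shift m [ 0.0004 -0.0615 -0.1073]
160 279 369 [(np.float64(16.2), np.float64(-49.6)), (np.float64(11.0), np.float64(-44.4)), (np.float64(6.1), np.float64(-39.4))]
160 434 468 [(np.float64(-97.1), np.float64(-122.0)), (np.float64(-84.3), np.float64(-105.2)), (np.float64(-72.3), np.float64(-89.6))]
160 472 541 [(np.float64(-124.9), np.float64(-175.3)), (np.float64(-107.7), np.float64(-150.1)), (np.float64(-91.6), np.float64(-126.5))]
```

Now the cover is tilting (its far edge moved from −36 to about −44). I'll keep pushing.

Request:
{"fn": "play_rows", "kwargs": {"translation": [[0,0.003,0],[0,0.006,0],[0,0.009,0],[0,0.011,0],[0,0.011,0],[0,0.011,0]], "rotation": [[0,0,0],[0,0,0],[0,0,0],[0,0,0],[0,0,0],[0,0,0]], "gripper": [1,1,1,1,1,1]}}

```text
time_s: 7.18
eef_pos: [596.6, -156.8, 42.7]
ee_rot: [-0.0, 0.995, 0.097, -0.0]
force: [0.5, 0.9, -0.1]
grip_width: -0.003
grip_force: 0.0
```

```bash
python3 - <<'E'
from h import *
import pickle
go(world(0,45,150))
c=cam('wrist');save(c,'w5.png');pickle.dump(c,open('w5.pkl','wb'));runs(c,150);runs(c,160)
E
```

```text
pos [ 596.6 -156.8   42.7] case [ -0.5 -27.3  42.7] t 7.175 F [ 0.5  0.9 -0.1] j6 0.9291842662877333
shift m [ 0.0004 -0.0723 -0.1073]
150 286 397 [(np.float64(0.0), np.float64(-80.3)), (np.float64(-4.3), np.float64(-71.9)), (np.float64(-8.3), np.float64(-64.0))]
150 420 523 [(np.float64(-96.9), np.float64(-171.4)), (np.float64(-85.9), np.float64(-148.6)), (np.float64(-75.5), np.float64(-127.1))]
160 287 397 [(np.float64(-0.4), np.float64(-80.8)), (np.float64(-4.7), np.float64(-72.3)), (np.float64(-8.6), np.float64(-64.3))]
160 419 524 [(np.float64(-96.9), np.float64(-173.6)), (np.float64(-85.8), np.float64(-150.4)), (np.float64(-75.5), np.float64(-128.6))]
```

The cover spans y −4.5 to −72 at brim height, 67 wide, so it lies flat on its crown. Next I'll lift and go to the desk cover.

```bash
python3 - <<'E'
from h import *
go(np.array([442,262,150]),-np.pi/2+0.22)
E
```

```text
pos [ 596.6 -156.8   42.7] case [ -0.5 -27.3  42.7] t 7.225 F [-0.3 -0.7  0.3] j6 0.9291939071379387
shift m [-0.0706 -0.4408 -0.1073]
turn -0.0251 tilt [-0. -0. -1.]
```

Request:
{"fn": "play_rows", "kwargs": {"translation": [[0,0,-0.05],[0,0,-0.1],[-0.005,-0.04,-0.107],[-0.015,-0.1,-0.107],[-0.025,-0.16,-0.107],[-0.035,-0.22,-0.107],[-0.045,-0.28,-0.107],[-0.055,-0.34,-0.107],[-0.065,-0.4,-0.107],[-0.07,-0.44,-0.107]], "rotation": [[0,0,0],[0,0,0],[0,0,0],[0,0,0],[0,0,0],[0,0,0],[0,0,0],[0,0,-0.025],[0,0,-0.025],[0,0,-0.025]], "gripper": [1,1,1,0.5,0,0,-0.4,-0.4,-0.4,-0.4]}}

```text
time_s: 8.48
eef_pos: [441.5, 263.4, 149.9]
ee_rot: [-0.0, 0.994, 0.111, 0.0]
force: [0.7, -0.6, 0.4]
grip_width: 0.7
grip_force: 0.0
```

Request:
{"fn": "play_rows", "kwargs": {"translation": [[0,0,0],[0,0,0]], "rotation": [[0,0,0],[0,0,0]], "gripper": [-0.4,-0.4]}}

```text
time_s: 8.72
eef_pos: [443.0, 260.8, 149.7]
ee_rot: [0.0, 0.994, 0.11, 0.0]
force: [0.5, -0.0, -0.8]
grip_width: 0.7
grip_force: 0.0
```

```bash
python3 - <<'E'
from h import *
import pickle
go(np.array([442,262,150]),-np.pi/2+0.22)
c=cam('wrist');save(c,'w6.png');pickle.dump(c,open('w6.pkl','wb'))
E
```

```text
pos [443.  260.8 149.7] case [-69.5 412.3 149.7] t 8.725 F [ 0.5 -0.  -0.8] j6 1.6550744906324222
shift m [-0.0007 -0.0014 -0.0003]
turn -0.0002 tilt [ 0.e+00  3.e-04 -1.e+00]
```

View pics/w6.png

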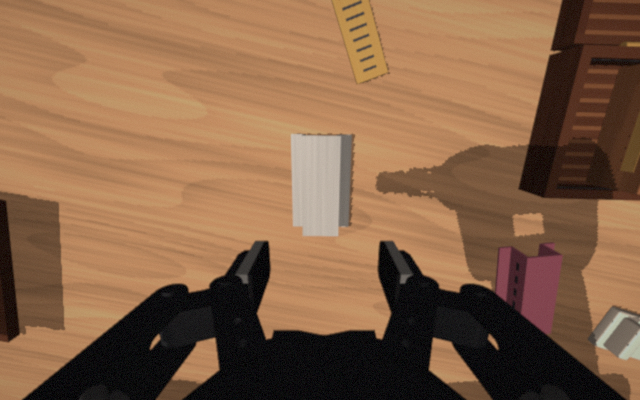

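The desk cover's crown spans about (303–340, 135–236) and its brims reach (292–353, 134–227). The reed plate is clear, its end at (372,80). The fingers straddle the cover but sit to the −x side.

```bash
python3 - <<'E'
from h import *
import pickle
c=pickle.load(open('w6.pkl','rb'));g=c['pixels'].astype(int)
for row in (150,180,210,232):
    p=g[row-1:row+2].mean(0); m=((p.max(1)-p.min(1))<30); x=np.flatnonzero(m[270:380])+270; print(row,x.min(),x.max(),p[x.min()-1:x.max()+2:3].mean(1).round().astype(int))
T=lambda p,z:ray(c,p,z).round(1)
print('crown top corners',T((303,136),32),T((340,136),32),'bot',T((303,236),32),T((339,236),32))
print('brim bot',T((293,227),3),T((352,227),3),'top',T((292,134),3),T((354,134),3))
E
```

```text
150 292 350 [176 182 185 187 184 184 186 182 185 178 181 181 176 182 178 176 172 105
 108 107  99]
180 293 349 [178 181 182 184 180 184 182 184 180 179 181 179 179 179 178 179 121 107
 109 103]
210 294 348 [177 180 179 180 180 183 179 185 178 176 185 177 178 178 179 163 111 109
 112]
232 304 336 [171 178 178 181 182 180 178 182 179 179 179 182]
crown top corners [493.  293.6  32. ] [501.2 256.9  32. ] bot [385.6 271.9  32. ] [394.4 232.3  32. ]
brim bot [381.9 285.7   3. ] [397.7 215.1   3. ] top [490.6 307.7   3. ] [505.7 240.3   3. ]
```

Request:
{"fn": "play_rows", "kwargs": {"translation": [[0.001,-0.002,0.03],[0.001,-0.002,0.06],[0.001,-0.002,0.09],[0.001,-0.002,0.11],[0.001,-0.002,0.122],[0.001,-0.002,0.13],[0.001,-0.002,0.136],[0.001,-0.002,0.14],[0.001,-0.002,0.142],[0.001,-0.002,0.142]], "rotation": [[0,0,0.005],[0,0,0.005],[0,0,0.005],[0,0,0.005],[0,0,0.005],[0,0,0.005],[0,0,0.005],[0,0,0.005],[0,0,0.005],[0,0,0.005]], "gripper": [-0.4,-0.4,-0.4,-0.4,-0.4,-0.4,-0.4,-0.4,-0.4,-0.4]}}

```text
time_s: 10.02
eef_pos: [443.4, 263.4, 7.8]
ee_rot: [-0.0, 0.994, 0.107, 0.0]
force: [-0.6, 0.4, 0.5]
grip_width: 0.703
grip_force: 0.0
```

Request:
{"fn": "play_rows", "kwargs": {"translation": [[0,0,0],[0,0,0],[0,0,0],[0,0,0],[0,0,0],[0,0,0]], "rotation": [[0,0,0],[0,0,0],[0,0,0],[0,0,0],[0,0,0],[0,0,0]], "gripper": [0.5,0.5,0.5,0.5,0.5,0.5], "force": 30}}

```text
time_s: 10.78
eef_pos: [443.3, 263.4, 7.7]
ee_rot: [0.0, 0.994, 0.107, -0.0]
force: [0.1, -1.9, 0.1]
grip_width: 0.251
grip_force: 0.0
```

The fingers closed to 21 mm without touching anything, so their real ends must be above the crown and well above the nominal TCP. I'll check whether the cover moved, then probe down lightly on the crown for the true tip height.

```bash
python3 - <<'E'
from h import *
import pickle
s=ctrl.sense();print(s['joints'],s['eef_pos'],s['grip_width'])
c=cam('wrist');save(c,'w7.png');pickle.dump(c,open('w7.pkl','wb'));g=c['pixels'].astype(int)
for n,p in dict(a=(493,293.6,32),b=(501,257,32),c=(386,272,32),d=(394,232,32),ba=(490.6,307.7,3),bb=(505.7,240,3)).items(): print(n,proj(c,p).round())
print('tcp',proj(c,s['eef_pos']))
for row in range(20,250,20):
    p=g[row-1:row+2].mean(0); m=((p.max(1)-p.min(1))<30); x=np.flatnonzero(m[200:440])+200; print(row,(x.min(),x.max()) if len(x) else '',(p[200:440:12].mean(1)).round().astype(int))
E
```

```text
[ 3.08602592e-01  5.40251206e-01  1.73844134e+00 -3.11124109e-05
  8.62927776e-01  1.66456836e+00] [443.32085733 263.38466341   7.69294464] 0.2505883407411664
a [288. 152.]
b [360. 152.]
c [291. 327.]
d [356. 328.]
ba [270. 146.]
bb [382. 145.]
tcp [323.88889763 232.03285956]
20 (np.int64(413), np.int64(420)) [126 127 132 130 131 126 125 122 133 143 140 134 134 137 138 100 137 136
  65 137]
40  [122 121 128 128 136 139 136 133 134 139 136 133 130 126 127 133 140 138
 129 129]
60  [131 128 132 135 135 133 131 132 128 128 128 135 143 137 133 137 139 140
 136 131]
80  [136 138 141 138 136 139 140 136 129 139 144 138 135 135 137 134 128 128
 142 144]
100  [147 143 143 138 134 133 139 145 142 141 142 142 141 138 135 133 144 148
 142 139]
120  [151 156 154 152 147 148 150 149 147 144 142 138 140 145 149 146 143 140
 142 143]
140  [150 150 151 155 156 156 155 154 157 157 154 150 149 150 148 146 144 144
 145 144]
160 (np.int64(269), np.int64(375)) [154 150 148 152 153 152 191 191 190 191 184 178 181 175 108 124 153 150
 149 149]
180 (np.int64(271), np.int64(374)) [147 147 147 146 143 143 191 189 188 189 182 177 182 178 110 112 151 153
 152 152]
200 (np.int64(272), np.int64(373)) [129 130 136 140 141 145 190 186 188 188 182 179 183 181 113 143 152 120
  90  91]
220 (np.int64(273), np.int64(372)) [147 148 148 145 139 136 180 184 186 185 182 179 182 178 113  89  88  88
  89  88]
240 (np.int64(274), np.int64(371)) [143 147 147 143 148 144 161 179  56 111 111 111  24  79 111  77  77  85
  85  83]
```

Request:
{"fn": "play_rows", "kwargs": {"translation": [[0,0,0.002],[0,0,0.004],[0,0,0.004]], "rotation": [[0,0,0],[0,0,0],[0,0,0]], "gripper": [0.5,0.5,0.5]}}

```text
time_s: 11.2
eef_pos: [443.5, 263.5, 5.4]
ee_rot: [0.0, 0.994, 0.107, 0.0]
force: [-7.9, -4.2, 23.3]
grip_width: 0.251
grip_force: 11.3
```

Request:
{"fn": "play_rows", "kwargs": {"translation": [[0,0,0.002],[0,0,0.004],[0,0,0.004]], "rotation": [[0,0,0],[0,0,0],[0,0,0]], "gripper": [0.5,0.5,0.5]}}

```text
time_s: 11.58
eef_pos: [443.6, 263.5, 5.2]
ee_rot: [0.0, 0.994, 0.108, 0.001]
force: [-24.5, -11.9, 68.6]
grip_width: 0.249
grip_force: 34.2
```

Request:
{"fn": "play_rows", "kwargs": {"translation": [[0,0,-0.006],[0,0,-0.012],[0,0,-0.012],[0,0,-0.012],[0,0,-0.012]], "rotation": [[0,0,0],[0,0,0],[0,0,0],[0,0,0],[0,0,0]], "gripper": [0.5,-0.4,-0.4,-0.4,-0.4]}}

```text
time_s: 12.2
eef_pos: [443.2, 263.3, 11.3]
ee_rot: [0.0, 0.994, 0.107, -0.0]
force: [0.0, 0.1, -0.9]
grip_width: 0.702
grip_force: 0.0
```

```bash
python3 - <<'E'
from h import *
import pickle
go(np.array([443.7,263,0]),-np.pi/2+0.213)
c=cam('wrist');pickle.dump(c,open('w8.pkl','wb'))
for row in (150,170,190): runs(c,row,(3,32),90)
for n,p in dict(ba=(490.6,307.7,3),bb=(505.7,240,3)).items(): print(n,proj(c,p).round())
E
```

```text
pos [443.2 263.3  11.3] case [-68.8 414.8  11.3] t 12.2 F [ 0.   0.1 -0.9] j6 1.6646025770887005
shift m [0.0005 0.0004 0.0113]
turn 0.0017 tilt [-7.e-04  0.e+00 -1.e+00]
150 270 376 [(np.float64(450.0), np.float64(382.6)), (np.float64(444.5), np.float64(388.1))]
170 271 374 [(np.float64(449.9), np.float64(383.0)), (np.float64(444.4), np.float64(388.5))]
190 272 373 [(np.float64(449.7), np.float64(382.8)), (np.float64(444.2), np.float64(388.2))]
ba [271. 145.]
bb [381. 145.]
```

Request:
{"fn": "play_rows", "kwargs": {"translation": [[0,0,0.008],[0,0,0.015],[0,0,0.021],[0,0,0.025],[0,0,0.025]], "rotation": [[0,0,0],[0,0,0],[0,0,0],[0,0,0],[0,0,0]], "gripper": [-0.4,-0.4,-0.4,-0.4,-0.4]}}

```text
time_s: 12.88
eef_pos: [443.2, 263.3, -13.6]
ee_rot: [0.0, 0.994, 0.107, -0.0]
force: [-0.4, -0.6, 0.6]
grip_width: 0.697
grip_force: 0.0
```

Request:
{"fn": "play_rows", "kwargs": {"translation": [[0,0,0.002],[0,0,0.003],[0,0,0.003],[0,0,0.003],[0,0,0.003],[0,0,0.003],[0,0,0.003]], "rotation": [[0,0,0],[0,0,0],[0,0,0],[0,0,0],[0,0,0],[0,0,0],[0,0,0]], "gripper": [-0.4,-0.4,0.4,0.4,0.4,0.4,0.4], "force": 30}}

```text
time_s: 13.75
eef_pos: [443.4, 263.4, -16.2]
ee_rot: [-0.0, 0.994, 0.107, 0.0]
force: [-0.6, -0.5, 3.7]
grip_width: 0.463
grip_force: 31.7
```

Request:
{"fn": "play_rows", "kwargs": {"translation": [[0,0,-0.01],[0,0,-0.03],[0,0,-0.06],[0,0,-0.09],[0,0,-0.12],[0,0,-0.126],[0,0,-0.126]], "rotation": [[0,0,0],[0,0,0],[0,0,0],[0,0,0],[0,0,0],[0,0,0],[0,0,0]], "gripper": [0.4,0.4,0.4,0.4,0.4,0.4,0.4]}}

```text
time_s: 14.62
eef_pos: [443.0, 263.3, 109.1]
ee_rot: [0.0, 0.994, 0.107, -0.0]
force: [-0.5, 0.1, -3.0]
grip_width: 0.464
grip_force: 31.2
```

```bash
python3 - <<'E'
from h import *
s=ctrl.sense();print(s['grip_width'],s['grip_force'])
go(world(0,45,110),-np.pi/2+YAW)
E
```

```text
0.46354850618256127 31.20605081319809
pos [443.  263.3 109.1] case [-69.  414.8 109.1] t 14.625 F [-0.5  0.1 -3. ] j6 1.664562777190686
shift m [ 0.0624  0.371  -0.0009]
turn 0.0178 tilt [-7.e-04  1.e-04 -1.e+00]
```

Request:
{"fn": "play_rows", "kwargs": {"translation": [[0.003,0.015,0],[0.009,0.05,0],[0.017,0.1,0],[0.025,0.15,0],[0.034,0.2,0],[0.042,0.25,0],[0.05,0.295,0],[0.056,0.335,0],[0.06,0.36,0],[0.062,0.371,0]], "rotation": [[0,0,0],[0,0,0],[0,0,0],[0,0,0.01],[0,0,0.018],[0,0,0.018],[0,0,0.018],[0,0,0.018],[0,0,0.018],[0,0,0.018]], "gripper": [0.4,0.4,0.4,0.4,0.4,0.4,0.4,0.4,0.4,0.4]}}

```text
time_s: 15.88
eef_pos: [582.6, -87.8, 108.5]
ee_rot: [-0.0, 0.995, 0.097, -0.001]
force: [0.2, -0.6, -1.5]
grip_width: 0.466
grip_force: 31.1
```

Request:
{"fn": "play_rows", "kwargs": {"translation": [[0,0,0],[0,0,0]], "rotation": [[0,0,0],[0,0,0]], "gripper": [0.4,0.4]}}

```text
time_s: 16.12
eef_pos: [582.6, -85.0, 109.5]
ee_rot: [-0.0, 0.995, 0.099, -0.0]
force: [-0.7, -0.3, -2.3]
grip_width: 0.461
grip_force: 31.1
```

```bash
python3 - <<'E'
from h import *
import pickle
go(world(0,45,-5),-np.pi/2+YAW)
c=cam('wrist');save(c,'w9.png');pickle.dump(c,open('w9.pkl','wb'))
d=cam('scene');save(d,'s9.png')
o=np.zeros((600,800,3),np.uint8);o[:400,:640]=c['pixels'][:,:,::-1];o[400:600,:364]=cv2.resize(d['pixels'][190:267,240:380,::-1],(364,200),interpolation=cv2.INTER_CUBIC)
cv2.imwrite('pics/m9.png',o)
E
```

```text
pos [582.6 -85.  109.5] case [ -0.2  45.9 109.5] t 16.125 F [-0.7 -0.3 -2.3] j6 1.029269807634037
shift m [0.0003 0.001  0.1145]
turn 0.0007 tilt [-5.e-04 -5.e-04 -1.e+00]
```

View pics/m9.png

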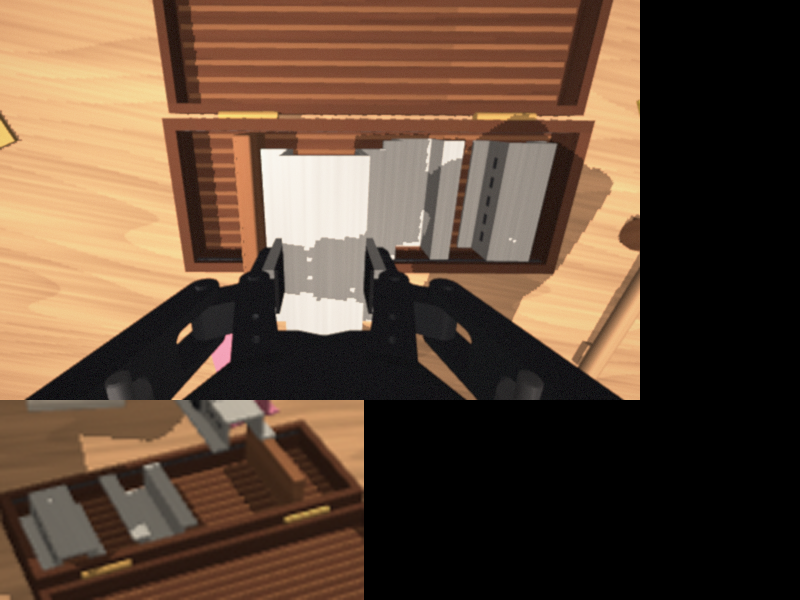

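The flipped cover lies open side up between the end cover and the gap. The held cover's crown spans (263–370, 152–333). The follower's top is at x 236–258, and the case corners are (163,120), (594,121), (553,272) and (187,271).

```bash
python3 - <<'E'
from h import *
import pickle
c=pickle.load(open('w9.pkl','rb'))
for p in [(163,120),(594,121),(553,272),(187,271)]: print('corner',tocase(ray(c,p,40)))
print('foll',tocase(ray(c,(236,134),67)),tocase(ray(c,(254,134),67)))
zt=109.5+16.2+32
print('held crown',[tocase(ray(c,p,zt)) for p in [(261,151),(370,156),(278,333),(367,333)]])
g=c['pixels'].astype(int)[:,240:400]
for col in (300,320,340):
    p=g[:,col-240]; m=(p.max(1)-p.min(1))<25; y=np.flatnonzero(m[100:340])+100; print(col,y.min(),tocase(ray(c,(col,y.min()),zt)))
for row in (150,165,200): runs(c,row,(42,))
E
```

```text
corner [ 70.9 179.6  40. ]
corner [  70.5 -178.4   40. ]
corner [ -70.7 -177.5   40. ]
corner [-70.1 179.1  40. ]
foll [ 60.8 111.6  67. ] [60.9 98.2 67. ]
held crown [array([ 57.6,  73.3, 157.7]), array([ 55.5,  25.9, 157.7]), array([-37.9,  70.2, 157.7]), array([-37.9,  23. , 157.7])]
300 156 [ 55.5  56.4 157.7]
320 156 [ 55.5  47.7 157.7]
340 156 [ 55.5  39.  157.7]
150 260 288 [(np.float64(100.1), np.float64(76.4))]
150 362 463 [(np.float64(13.6), np.float64(-72.0))]
150 473 489 [(np.float64(-80.5), np.float64(-94.1))]
150 507 555 [(np.float64(-109.3), np.float64(-150.0))]
165 261 461 [(np.float64(100.1), np.float64(-72.1))]
165 470 486 [(np.float64(-79.9), np.float64(-93.6))]
165 504 552 [(np.float64(-109.1), np.float64(-150.5))]
200 263 426 [(np.float64(100.3), np.float64(-45.3))]
200 437 457 [(np.float64(-55.1), np.float64(-73.0))]
200 465 480 [(np.float64(-80.1), np.float64(-93.5))]
200 498 543 [(np.float64(-109.6), np.float64(-149.7))]
```

Request:
{"fn": "play_rows", "kwargs": {"translation": [[0,0.001,0.02],[0,0.001,0.045],[0,0.001,0.07],[0,0.001,0.085],[0,0.001,0.095],[0,0.001,0.102],[0,0.001,0.108],[0,0.001,0.112],[0,0.001,0.112]], "rotation": [[0,0,0],[0,0,0],[0,0,0],[0,0,0],[0,0,0],[0,0,0],[0,0,0],[0,0,0],[0,0,0]], "gripper": [0.4,0.4,0.4,0.4,0.4,0.4,0.4,0.4,0.4]}}

```text
time_s: 17.35
eef_pos: [583.2, -86.8, -2.4]
ee_rot: [-0.0, 0.995, 0.098, -0.0]
force: [0.3, -0.2, -1.7]
grip_width: 0.463
grip_force: 31.1
```

Request:
{"fn": "play_rows", "kwargs": {"translation": [[0,0,0.001],[0,0,0.002],[0,0,0.003],[0,0,0.003]], "rotation": [[0,0,0],[0,0,0],[0,0,0],[0,0,0]], "gripper": [0.4,0.4,0.4,0.4]}}

```text
time_s: 17.85
eef_pos: [583.1, -86.8, -5.4]
ee_rot: [-0.0, 0.995, 0.098, -0.0]
force: [-0.5, 0.5, -1.9]
grip_width: 0.464
grip_force: 31.1
```

Almost on the floor. I'll release with a small opening and lift.

Request:
{"fn": "play_rows", "kwargs": {"translation": [[0,0,0.0005],[0,0,0.0005],[0,0,0.0005],[0,0,0.0005],[0,0,-0.01],[0,0,-0.03],[0,0,-0.06],[0,0,-0.09],[0,0,-0.115],[0,0,-0.115]], "rotation": [[0,0,0],[0,0,0],[0,0,0],[0,0,0],[0,0,0],[0,0,0],[0,0,0],[0,0,0],[0,0,0],[0,0,0]], "gripper": [-0.25,-0.25,-0.25,-0.25,-0.25,-0.25,-0.25,-0.25,-0.25,-0.25]}}

```text
time_s: 19.1
eef_pos: [584.2, -87.2, 112.0]
ee_rot: [0.001, 0.995, 0.098, 0.002]
force: [0.2, 1.2, -1.1]
grip_width: 0.624
grip_force: 0.0
```

```bash
python3 - <<'E'
from h import *
import pickle
go(world(0,165,110),-np.pi/2+YAW)
c=cam('wrist');save(c,'w10.png');pickle.dump(c,open('w10.pkl','wb'))
for row in (150,165,190): runs(c,row,(13,42))
g=c['pixels'].astype(int)
p=g[:,320]; m=(p.max(1)-p.min(1))<25; y=np.flatnonzero(m[100:330])+100; print(y.min(),tocase(ray(c,(320,y.min()),42)))
E
```

```text
pos [584.2 -87.2 112. ] case [  0.9  43.5 112. ] t 19.1 F [ 0.2  1.2 -1.1] j6 1.027631993379638
shift m [-0.0009 -0.1215  0.0017]
turn -0.0002 tilt [ 0.0038  0.0023 -1.    ]
150 288 359 [(np.float64(77.7), np.float64(9.4)), (np.float64(74.0), np.float64(13.1))]
150 379 458 [(np.float64(-9.9), np.float64(-86.0)), (np.float64(-4.1), np.float64(-71.9))]
150 467 484 [(np.float64(-94.7), np.float64(-111.1)), (np.float64(-79.7), np.float64(-94.3))]
150 501 549 [(np.float64(-127.5), np.float64(-173.8)), (np.float64(-108.9), np.float64(-150.3))]
165 289 358 [(np.float64(77.2), np.float64(9.8)), (np.float64(73.6), np.float64(13.5))]
165 379 456 [(np.float64(-10.7), np.float64(-86.0)), (np.float64(-4.8), np.float64(-71.9))]
165 465 481 [(np.float64(-94.8), np.float64(-110.5)), (np.float64(-79.8), np.float64(-93.8))]
165 498 545 [(np.float64(-127.1), np.float64(-173.2)), (np.float64(-108.6), np.float64(-149.7))]
190 289 358 [(np.float64(78.1), np.float64(9.0)), (np.float64(74.4), np.float64(12.8))]
190 376 423 [(np.float64(-9.1), np.float64(-56.2)), (np.float64(-3.3), np.float64(-45.4))]
190 433 453 [(np.float64(-66.3), np.float64(-86.3)), (np.float64(-54.3), np.float64(-72.2))]
190 461 477 [(np.float64(-94.4), np.float64(-110.4)), (np.float64(-79.4), np.float64(-93.7))]
190 494 539 [(np.float64(-127.5), np.float64(-172.7)), (np.float64(-109.0), np.float64(-149.3))]
141 [55.4 46.6 42. ]
```

Request:
{"fn": "play_rows", "kwargs": {"translation": [[0,-0.02,0],[0,-0.05,0],[0,-0.08,0],[-0.001,-0.105,0],[-0.001,-0.118,0],[-0.001,-0.118,0.02],[-0.001,-0.118,0.045],[-0.001,-0.118,0.07],[-0.001,-0.118,0.085],[-0.001,-0.118,0.085]], "rotation": [[0,0,0],[0,0,0],[0,0,0],[0,0,0],[0,0,0],[0,0,0],[0,0,0],[0,0,0],[0,0,0],[0,0,0]], "gripper": [1,1,1,1,1,1,1,1,1,1]}}

```text
time_s: 20.4
eef_pos: [558.6, 28.8, 23.8]
ee_rot: [-0.0, 0.995, 0.098, -0.001]
force: [0.1, -0.6, 0.3]
grip_width: -0.004
grip_force: 0.0
```

```bash
python3 - <<'E'
from h import *
print(ctrl.sense()['grip_width']);go(world(0,128,26),-np.pi/2+YAW)
E
```

```text
-0.004375612196645025
pos [558.6  28.8  23.8] case [ -1.5 162.3  23.8] t 20.4 F [ 0.1 -0.6  0.3] j6 1.2162137603638556
shift m [ 0.0015  0.0343 -0.0022]
turn -0.0003 tilt [-1.9e-03 -7.0e-04 -1.0e+00]
```

Request:
{"fn": "play_rows", "kwargs": {"translation": [[0.001,0.01,0],[0.001,0.02,0],[0.001,0.03,0],[0.001,0.036,0],[0.001,0.041,0],[0.001,0.046,0],[0.001,0.051,0],[0.001,0.056,0],[0.001,0.061,0],[0.001,0.066,0]], "rotation": [[0,0,0],[0,0,0],[0,0,0],[0,0,0],[0,0,0],[0,0,0],[0,0,0],[0,0,0],[0,0,0],[0,0,0]], "gripper": [1,1,1,1,1,1,1,1,1,1]}}

```text
time_s: 21.65
eef_pos: [573.0, -36.0, 24.7]
ee_rot: [-0.0, 0.995, 0.098, -0.0]
force: [-1.4, 4.1, 2.7]
grip_width: -0.001
grip_force: 2.1
```

```bash
python3 - <<'E'
from h import *
go(world(0,29,24),-np.pi/2+YAW)
c=cam('wrist');save(c,'w11.png')
for row in (150,170): runs(c,row,(13,42))
E
```

```text
pos [573.  -36.   24.7] case [-0.  95.8 24.7] t 21.65 F [-1.4  4.1  2.7] j6 1.1070068101476669
shift m [0.     0.0668 0.0007]
turn -0.0001 tilt [-2.e-04 -2.e-04 -1.e+00]
150 385 390 [(np.float64(56.2), np.float64(53.0)), (np.float64(62.6), np.float64(59.9))]
150 398 474 [(np.float64(47.8), np.float64(-1.5)), (np.float64(55.5), np.float64(14.2))]
150 507 559 [(np.float64(-22.9), np.float64(-56.6)), (np.float64(-3.8), np.float64(-32.1))]
150 576 596 [(np.float64(-67.6), np.float64(-80.6)), (np.float64(-41.4), np.float64(-52.2))]
150 617 640 [(np.float64(-94.2), np.float64(-109.1)), (np.float64(-63.7), np.float64(-76.2))]
170 383 388 [(np.float64(56.7), np.float64(53.4)), (np.float64(63.0), np.float64(60.2))]
170 396 471 [(np.float64(48.1), np.float64(-1.5)), (np.float64(55.8), np.float64(14.1))]
170 503 555 [(np.float64(-22.7), np.float64(-57.1)), (np.float64(-3.6), np.float64(-32.5))]
170 595 640 [(np.float64(-83.5), np.float64(-113.3)), (np.float64(-54.7), np.float64(-79.7))]
```

Request:
{"fn": "play_rows", "kwargs": {"translation": [[0,0.005,0],[0,0.01,0],[0,0.015,0],[0,0.02,0],[0,0.025,0],[0,0.03,0],[0,0.035,0],[0,0.039,0],[0,0.042,0],[0,0.045,0]], "rotation": [[0,0,0],[0,0,0],[0,0,0],[0,0,0],[0,0,0],[0,0,0],[0,0,0],[0,0,0],[0,0,0],[0,0,0]], "gripper": [1,1,1,1,1,1,1,1,1,1]}}

```text
time_s: 22.95
eef_pos: [581.6, -80.0, 24.6]
ee_rot: [-0.0, 0.995, 0.098, -0.0]
force: [-3.2, 5.4, 4.1]
grip_width: 0.005
grip_force: 2.7
```

```bash
python3 - <<'E'
from h import *
go(world(0,29,24),-np.pi/2+YAW)
c=cam('wrist');save(c,'w12.png')
for row in (150,170): runs(c,row,(13,42))
E
```

```text
pos [581.6 -80.   24.6] case [-0.2 51.  24.6] t 22.95 F [-3.2  5.4  4.1] j6 1.0376298392848915
shift m [0.0002 0.022  0.0006]
turn -0.0002 tilt [-6.e-04 -6.e-04 -1.e+00]
150 385 390 [(np.float64(11.4), np.float64(8.2)), (np.float64(17.8), np.float64(15.1))]
150 398 531 [(np.float64(3.0), np.float64(-83.1)), (np.float64(10.7), np.float64(-61.6))]
150 553 581 [(np.float64(-97.4), np.float64(-115.5)), (np.float64(-73.6), np.float64(-88.8))]
170 383 389 [(np.float64(11.9), np.float64(7.9)), (np.float64(18.2), np.float64(14.9))]
170 396 526 [(np.float64(3.3), np.float64(-82.6)), (np.float64(11.0), np.float64(-61.2))]
170 562 596 [(np.float64(-106.4), np.float64(-128.9)), (np.float64(-81.1), np.float64(-100.0))]
170 613 640 [(np.float64(-140.1), np.float64(-157.9)), (np.float64(-109.4), np.float64(-124.4))]
```

Request:
{"fn": "play_rows", "kwargs": {"translation": [[0,0.003,0],[0,0.006,0],[0,0.009,0],[0,0.012,0],[0,0.014,0],[0,0.014,0]], "rotation": [[0,0,0],[0,0,0],[0,0,0],[0,0,0],[0,0,0],[0,0,0]], "gripper": [1,1,1,1,1,1]}}

```text
time_s: 23.75
eef_pos: [584.3, -93.8, 24.6]
ee_rot: [-0.0, 0.995, 0.098, -0.0]
force: [-3.5, 3.4, 2.5]
grip_width: 0.0
grip_force: 2.3
```

Request:
{"fn": "play_rows", "kwargs": {"translation": [[0,0.0015,0],[0,0.003,0],[0,0.004,0],[0,0.004,0]], "rotation": [[0,0,0],[0,0,0],[0,0,0],[0,0,0]], "gripper": [1,1,1,1]}}

```text
time_s: 24.25
eef_pos: [584.8, -96.3, 24.6]
ee_rot: [-0.001, 0.995, 0.098, -0.001]
force: [-3.5, 10.7, 6.0]
grip_width: 0.0
grip_force: 5.8
```

```bash
python3 - <<'E'
from h import *
go(world(0,29,24))
c=cam('wrist');save(c,'w13.png')
for row in (150,170): runs(c,row,(13,42))
E
```

```text
pos [584.8 -96.3  24.6] case [-0.3 34.4 24.6] t 24.25 F [-3.5 10.7  6. ] j6 1.011322095551438
shift m [0.0003 0.0054 0.0006]
150 384 390 [(np.float64(-4.5), np.float64(-8.4)), (np.float64(1.7), np.float64(-1.6))]
150 399 531 [(np.float64(-14.2), np.float64(-99.5)), (np.float64(-6.4), np.float64(-78.0))]
150 618 639 [(np.float64(-155.6), np.float64(-169.1)), (np.float64(-125.1), np.float64(-136.5))]
170 383 389 [(np.float64(-4.6), np.float64(-8.6)), (np.float64(1.6), np.float64(-1.7))]
170 396 527 [(np.float64(-13.2), np.float64(-99.6)), (np.float64(-5.6), np.float64(-78.1))]
170 562 640 [(np.float64(-122.6), np.float64(-173.9)), (np.float64(-97.5), np.float64(-140.5))]
```

Request:
{"fn": "play_rows", "kwargs": {"translation": [[0,0.001,0],[0,0.002,0],[0,0.002,0]], "rotation": [[0,0,0],[0,0,0],[0,0,0]], "gripper": [1,1,1]}}

```text
time_s: 24.68
eef_pos: [584.8, -96.5, 24.6]
ee_rot: [-0.003, 0.995, 0.098, -0.001]
force: [-5.5, 19.5, 9.1]
grip_width: -0.002
grip_force: 10.1
```

It has stalled firmly at about 20 N. I'll back off, lift and verify.

Request:
{"fn": "play_rows", "kwargs": {"translation": [[0,-0.005,0],[0,-0.012,0],[0,-0.02,-0.02],[0,-0.02,-0.06],[0,-0.01,-0.1],[0,0.02,-0.13],[0,0.06,-0.15],[0,0.1,-0.15],[0,0.1,-0.15],[0,0.1,-0.15]], "rotation": [[0,0,0],[0,0,0],[0,0,0],[0,0,0],[0,0,0],[0,0,0],[0,0,0],[0,0,0],[0,0,0],[0,0,0]], "gripper": [1,1,1,1,1,1,1,1,1,1]}}

```text
time_s: 25.92
eef_pos: [605.2, -197.1, 175.4]
ee_rot: [0.0, 0.995, 0.098, 0.0]
force: [-0.5, 1.0, -0.2]
grip_width: 0.001
grip_force: 0.0
```

```bash
python3 - <<'E'
from h import *
import pickle
go(world(0,29,24))
c=cam('wrist');save(c,'w14.png');pickle.dump(c,open('w14.pkl','wb'));save(cam('scene'),'s14.png')
for row in (145,160,175,190,205): runs(c,row,(13,42),80)
for n,y,z in [('end crown L',-116,42),('end crown R',-156,42),('flip brim R',-116,42),('flip brim L',-48,42),('desk crown R',-48,42),('desk crown L',-8,42),('foll face',6,67),('foll back',20,67),('wall',-170,40)]: print(n,proj(c,world(40,y,z)).round())
g=c['pixels'][175].astype(int); print([(i,*g[i]) for i in range(200,480,6)])
E
```

```text
pos [ 605.2 -197.1  175.4] case [ -0.  -68.4 175.4] t 25.925 F [-0.5  1.  -0.2] j6 0.8752518462008543
shift m [-1.000e-04 -9.740e-02  1.514e-01]
145 260 410 [(np.float64(7.0), np.float64(-170.4)), (np.float64(0.4), np.float64(-161.5))]
160 261 408 [(np.float64(6.9), np.float64(-169.6)), (np.float64(0.4), np.float64(-160.7))]
175 262 407 [(np.float64(6.9), np.float64(-169.9)), (np.float64(0.3), np.float64(-161.0))]
190 262 406 [(np.float64(8.0), np.float64(-170.3)), (np.float64(1.4), np.float64(-161.3))]
205 263 404 [(np.float64(8.0), np.float64(-169.4)), (np.float64(1.3), np.float64(-160.5))]
end crown L [368. 150.]
end crown R [404. 150.]
flip brim R [368. 150.]
flip brim L [305. 150.]
desk crown R [305. 150.]
desk crown L [268. 150.]
foll face [249. 153.]
foll back [235. 153.]
wall [417. 150.]
[(200, np.int64(130), np.int64(76), np.int64(54)), (206, np.int64(130), np.int64(77), np.int64(55)), (212, np.int64(132), np.int64(79), np.int64(56)), (218, np.int64(133), np.int64(80), np.int64(58)), (224, np.int64(128), np.int64(76), np.int64(52)), (230, np.int64(131), np.int64(79), np.int6
[... 1412 characters left out ...]
nt64(160), np.int64(152), np.int64(142)), (404, np.int64(164), np.int64(156), np.int64(146)), (410, np.int64(42), np.int64(26), np.int64(17)), (416, np.int64(81), np.int64(49), np.int64(38)), (422, np.int64(127), np.int64(88), np.int64(64)), (428, np.int64(183), np.int64(134), np.int64(95)), (434, np.int64(181), np.int64(134), np.int64(96)), (440, np.int64(182), np.int64(133), np.int64(95)), (446, np.int64(184), np.int64(136), np.int64(96)), (452, np.int64(182), np.int64(133), np.int64(94)), (458, np.int64(183), np.int64(132), np.int64(95)), (464, np.int64(183), np.int64(133), np.int64(95)), (470, np.int64(187), np.int64(138), np.int64(98)), (476, np.int64(186), np.int64(136), np.int64(97))]
```

The silver runs unbroken from the end wall (−170) to +7 (about 177 mm against 176 expected), so the row is tight and the gripper is clear of everything.

```bash
python3 -c "
from rig import ctrl
print(ctrl.finish_job())"
```

```text
the job is handed in; nothing more can be done
None
```

I packed the three covers crown up, down, up and handed the job in at about 26 s. The follower board is pushed up so they're squeezed against the end wall: the last wrist image showed about 177 mm filled, against 176 expected. While finding the fingertips' true height I pressed on the desk cover with about 70 N before backing off, and the cover didn't shift.

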